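Sweep perished dust caps off the strip-down tray

TASK

The three orange dust caps on the strip-down tray are perished: sweep them along the tray and over its open edge so that all three drop into the blue bin below. Only push them, do not lift any of them, and leave the gauge and the hose coupling standing on the tray, and the demand valve on the bench, where they are.

Things in the scene. Friction and masses are not known exactly. Their poses are not given: they have to be found in the camera images.
- tray: stainless tray on short legs, fixed; flat deck 90 mm above the bench. Origin: on the bench under the tray; x runs along the deck to the open edge (away from the robot, turned up to 17 degrees either way), y left across it, z up. Deck inside: x -140 (back rim) to +105 mm (open edge), y -168 to +168 mm. Rims 4 mm thick stand 21 mm above the deck at the back and both sides, none at the far edge.
- tray_edge (a point): middle of the tray's open far edge, at deck height. The three caps, gauge and coupling lie on the deck in five lanes running along the tray's x to this edge, at tray y about -128, -64, 0, 64 and 128 mm (within 5 mm), one thing to a lane, in any order.
- bin: blue plastic bin standing loose on the bench under the open edge, 200 mm (x) by 380 mm (y) by 75 mm high outside, walls and floor 4 mm, 0.9 kg, open on top. Its near wall is about 20 mm behind the edge, under the deck, so what goes over the edge falls inside. Origin: centre of its underside; axes as the tray's.
- cap1: orange plastic valve dust cap, a solid disc 30 mm across and 18 mm high, ribbed side, black dot on top, 13 to 25 g, loose, lying flat on the tray deck 70 to 165 mm short of the open edge, nothing between it and the edge along the tray's x. Origin: centre of its underside; z up its own axis.
- cap2: second cap: orange plastic valve dust cap, a solid disc 30 mm across and 18 mm high, ribbed side, black dot on top, 13 to 25 g, loose, lying flat on the tray deck 70 to 165 mm short of the open edge, nothing between it and the edge along the tray's x. Origin: centre of its underside; z up its own axis.
- cap3: third cap: orange plastic valve dust cap, a solid disc 30 mm across and 18 mm high, ribbed side, black dot on top, 13 to 25 g, loose, lying flat on the tray deck 70 to 165 mm short of the open edge, nothing between it and the edge along the tray's x. Origin: centre of its underside; z up its own axis.
- gauge: pressure gauge to keep, lying face up on the tray: black rubber boot 40 mm across, 26 mm high, white dial, brass stem 12 mm thick reaching 27 mm from the centre along its x (within 35 degrees of the tray's x). 0.12 kg, loose. Origin: centre of its underside; z up its own axis.
- coupling: brass hose coupling to keep, standing on end on the tray: round, 32 mm across, 52 mm high, dark steel sleeve. 0.14 kg, loose. Origin: centre of its underside; z up its own axis.
- demand_valve: lung demand valve to leave, lying on the bench to the right of the tray (its -y side): black, 68 mm across, 45 mm high, yellow button on top, brass connector reaching 56 mm from the centre along its x. 0.22 kg, loose. Origin: centre of its underside; z up its own axis.
There are look-alikes about, which are no part of the job. There is more than one size of the demand_valve; the one meant has the size given above.

How it is judged (in metres and radians):
At the end, for the whole second after the job is handed in: All three caps lie at rest inside the blue bin (origin within its walls and less than 60 mm above its underside), the bin stands level, and the gauge, coupling and demand valve are upright and within 12 mm of where they started (x of cap1 in the frame of bin between -0.096 and 0.096 m and y of cap1 in the frame of bin between -0.186 and 0.186 m and z of cap1 in the frame of bin between 0 and 0.06 m and linear speed of each of cap1, cap2, cap3 below 0.03 m/s and x of cap2 in the frame of bin between -0.096 and 0.096 m and y of cap2 in the frame of bin between -0.186 and 0.186 m and z of cap2 in the frame of bin between 0 and 0.06 m and x of cap3 in the frame of bin between -0.096 and 0.096 m and y of cap3 in the frame of bin between -0.186 and 0.186 m and z of cap3 in the frame of bin between 0 and 0.06 m and distance of each of gauge, coupling, demand_valve from where it was at the start of the episode below 0.012 m and angle between each of gauge, coupling, demand_valve's own z axis and vertical below 0.15 rad and angle between bin's own z axis and vertical below 0.1 rad); the robot touches nothing.
It fails at once if a cap is lifted more than 20 mm above the tray deck (height (world z) of any of cap1, cap2, cap3 above 0.11 m).
It fails at once if the gauge is moved more than 12 mm or tipped over (distance of gauge from where it was at the start of the episode above 0.012 m or angle between gauge's own z axis and vertical above 0.35 rad).
It fails at once if the coupling is moved more than 12 mm or tipped over (distance of coupling from where it was at the start of the episode above 0.012 m or angle between coupling's own z axis and vertical above 0.35 rad).
It fails at once if the demand valve is moved more than 12 mm or tipped over (distance of demand_valve from where it was at the start of the episode above 0.012 m or angle between demand_valve's own z axis and vertical above 0.35 rad).
It also fails if it takes over 48 s, if anything falls off the work surface, if the arm or the gripper's body presses on something with over 40 N, if the wrist force passes 120 N, or if a joint passes its speed limit or range.

ROBOT

A 6-joint arm with a two-finger parallel gripper is mounted at the origin on the work surface. World frame = base frame: x ahead of the robot, y to its left, z up, the work surface at z = 0. Lengths are in mm, angles in rad, forces in N, time in s.
With the tool pointing down it reaches from about 400 to 925 mm from the base axis. Payload 12.5 kg.
Tool frame: the origin (TCP) lies midway between the tips of the shut fingers; the grasp point (between the pads) lies 19 mm behind it; z points along the fingers, y is the line along which they close (so a half turn about z gives the same grasp; the last joint's range is limited). The gripper opens to 95 mm and grips with 3 to 60 N. Pads are 20 mm wide; open, the fingers measure 119 mm over their backs; the gripper's body (75 mm by 180 mm) begins 59 mm behind the grasp point.
Start: joints at [-1.263, 0.491, 1.559, -0, 1.092, -0.106], TCP at [251.331, -572.258, 214.661] pointing down, gripper open.
Joint ranges: [-3.1, 3.1], [-0.84, 2.19], [0.05, 2.79], [-1.13, 4.28], [0.06, 2.93], [-2.69, 2.69]. Speed limits (rad/s): [2.22, 2.22, 2.79, 3.14, 3.14, 3.14].

INTERFACE

Orientations are given as [roll, pitch, yaw] about the fixed x, y, z axes, in that order (R = Rz(yaw) Ry(pitch) Rx(roll)).
In Python, from cell import env gives the robot as it stands.
- The arm moves only by the tool arm_command, never from a script. Its argument "targets" is a list of rows, each a list of 5 numbers: the shift along the tool's x, y, z in mm, then the turn about the tool's z in degrees, then the opening, from 0 (shut) to 1 (fully open). In form: [[tx, ty, tz, roll, fingers], ...]. A call has 1 to 5 rows; each row is the pose to reach, as a shift and turn from the pose commanded when the call began, along the tool's axes at that moment; what a row does not reach only later rows make up. A row lasts 1/10 s, in which the tool goes at most 50 mm and 8.59 degrees, less where a joint would pass 70% of its speed; a pose out of reach is approached as far as the arm can. A call with a gripper value outside its range is refused whole. The fingers move at their own pace and stop on an object; the grip force is fixed at half the most. Time passes only in rows, so rows that repeat a pose let the fingers close. It gives the time, the measured TCP pose, the force, the opening and the grip force at its end, in the units of the state.
- env.state(): the state, without advancing time (a new reading comes with each control period).
- env.read_camera(name): name is "side" or "top" or "wrist"; returns a dict with "frame" (420x560x3 uint8, red, green, blue), "vertical_fov" (degrees; the focal length in pixels is half the picture's height over the tangent of half this angle, whatever the lens; pixels are square), "cx", "cy" (the principal point, pixels), "k1" (the pictures are not rectified: a ray, as slopes to the right and down, at radius r is drawn at 1 + k1 r^2 times it, then the intrinsics apply), "world_from_camera" (4x4, takes a point from camera to world coordinates); the wrist camera has in their place "hand_eye" (4x4, takes a point from camera to tool coordinates, whose origin is the TCP and whose axes are the flange's). Camera axes: x right, y down, z forward; pixel columns grow to the right and rows downward; lengths in mm; the calibration is good to about 2 mm. A picture is of the moment at which its call begins: read the wrist's pose just before it. There is no depth.
- env.job_done(): hands the job in; it is judged then, once.
The state is a dict: "t": time; "joints": joint angles; "qvel": joint speeds; "tau": joint torques, N m; "eef_pos": TCP position; "tcp_rot": TCP orientation; "ft_force": force on the tool from outside, world axes, zero at the start; "moment": the same for the moment, N m; "opening": opening from 0.0 (shut) to 1.0 (fully open); "grip_force": force on a finger pad.
Only numpy, scipy, OpenCV 4.12 (cv2) and the standard library are available. Lean on these libraries where they do the work, as an engineer would, in place of code of your own. Each camera call takes 0.05 s, during which the arm holds its last target. There are 200 camera calls.

## Working session

There is one attempt and no reset: what is moved stays moved. The work goes in short steps, Python scripts to look and compute and a tool call to move; the robot and the scene stay as the last step left them, time stands still between calls to the robot, and variables do not carry over. Pictures are saved under pics/ and viewed, at most 10 in all, crops included, and the job is handed in when it is done.

Besides the shell and the picture viewer there is one more tool, called after "Emit:" as name(argument=value, ...), one argument or row to a line, values as JSON. arm_command: Moves the arm, as the interface text tells. Its arguments: {"type":"object","properties":{"targets":{"type":"array","items":{"type":"array","items":{"type":"number"}}}},"required":["targets"]}

```bash
mkdir -p pics; cat > h.py <<'E'
import numpy as np, cv2
from cell import env
def save(c,name): cv2.imwrite('pics/'+name,c['frame'][:,:,::-1])
def ray(c,uv):
    H=420; f=H/2/np.tan(np.radians(c['vertical_fov'])/2)
    d=(np.array(uv,float)-[c['cx'],c['cy']])/f
    s=d.copy()
    for _ in range(20): s=d/(1+c['k1']*(s@s))
    T=c['world_from_camera']; return T[:3,3],T[:3,:3]@np.array([s[0],s[1],1])
def hit(c,uv,z):
    o,d=ray(c,uv); return (o+d*(z-o[2])/d[2])
def proj(c,p):
    T=np.linalg.inv(c['world_from_camera']); q=T[:3,:3]@np.array(p,float)+T[:3,3]
    f=210/np.tan(np.radians(c['vertical_fov'])/2); s=q[:2]/q[2]; return s*(1+c['k1']*(s@s))*f+[c['cx'],c['cy']]
def blobs(c,lo,hi,amin=20):
    m=cv2.inRange(cv2.cvtColor(c['frame'],cv2.COLOR_RGB2HSV),lo,hi)
    n,l,s,ce=cv2.connectedComponentsWithStats(m)
    return [(ce[i].round(1).tolist(),s[i].tolist()) for i in range(1,n) if s[i][4]>=amin]
E
python3 - <<'E'
from h import *
import pickle
d={}
for n in('top','side'):
    c=env.read_camera(n); d[n]=c; save(c,n+'0.png')
    print(n,c['vertical_fov'],c['k1'],np.array(c['world_from_camera']).round(2).tolist())
    print(blobs(c,(5,150,120),(16,255,255)))
pickle.dump(d,open('c0.pkl','wb'))
s=env.state();print(s['eef_pos'],s['tcp_rot'],s['t'])
E
```

```text
top 45.13070883008196 0.020966057116829955 [[-0.02, -1.0, 0.09, 422.51], [-1.0, 0.02, -0.03, -94.49], [0.03, -0.09, -1.0, 1328.88], [0.0, 0.0, 0.0, 1.0]]
[([178.0, 194.8], [172, 190, 12, 11, 83]), ([206.0, 225.0], [201, 220, 11, 11, 77]), ([285.1, 225.4], [280, 220, 11, 11, 74])]
side 49.994136262925274 -0.019997386201615383 [[-1.0, -0.04, 0.05, 520.97], [-0.06, 0.73, -0.68, 599.83], [-0.01, -0.69, -0.73, 821.26], [0.0, 0.0, 0.0, 1.0]]
[([312.1, 203.1], [306, 197, 13, 13, 116]), ([307.8, 272.5], [300, 265, 16, 16, 156]), ([266.6, 300.0], [259, 292, 16, 17, 175])]
[ 251.27579645 -572.05042374  214.14402688] [-3.14069695e+00 -7.18606438e-05  4.13821355e-01] 0.1
```

View pics/top0.png

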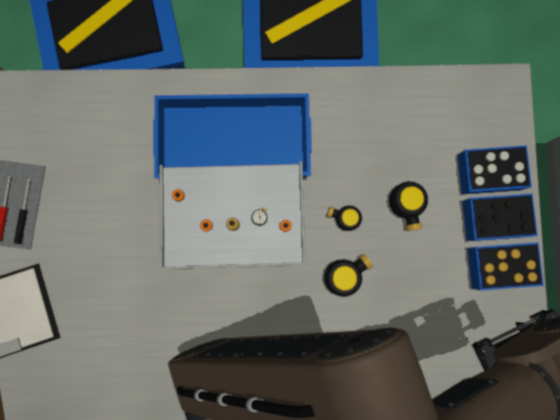

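View pics/side0.png

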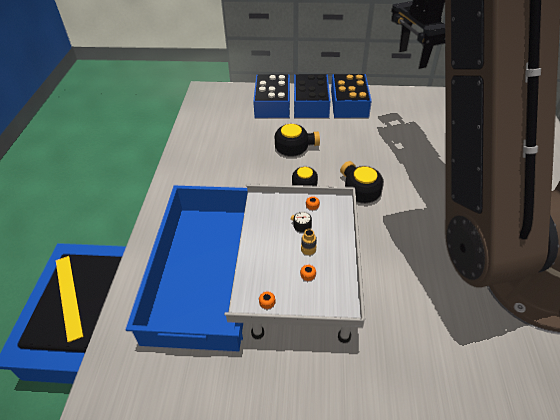

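The top view shows caps at (178,195), (206,225) and (285,225). The coupling is at (232,224), the gauge at (260,217), and the open edge runs along row ~165. The demand valves, large and small, sit at columns above 325, right of the tray, and the job never goes near them. The side view agrees.

```bash
python3 - <<'E'
from h import *
import pickle
d=pickle.load(open('c0.pkl','rb'))
t,s=d['top'],d['side']
pt=[(178,194.8),(206,225),(285.1,225.4)]; ps=[(267,299.8),(307.8,272.5),(312.1,203.1)]
for a,b in zip(pt,ps): print(hit(t,a,105).round(1),hit(s,b,105).round(1))
for n,uv,z in(('coup',(232.5,224),142),('gauge',(260,217),116)): print(n,hit(t,uv,z).round(1))
# tray outline: bright grey inside
# edge sampled at blue->tray transition in top view
hsv=cv2.cvtColor(t['frame'],cv2.COLOR_RGB2HSV)
E_=[]
for u in range(175,296,10):
    col=hsv[130:200,u]; blue=(col[:,1]>120)&(col[:,0]>95)&(col[:,0]<125)
    v=130+np.where(blue)[0].max()+.5; E_.append(hit(t,(u,v),90))
E_=np.array(E_); p=np.polyfit(E_[:,1],E_[:,0],1); print('edge',p,'yaw deg',-np.degrees(np.arctan(p[0])),'resid',(E_[:,0]-np.polyval(p,E_[:,1])).round(1))
im=cv2.resize(t['frame'][150:285,140:320],None,fx=4.4,fy=4.4,interpolation=cv2.INTER_CUBIC); cv2.imwrite('pics/crop.png',im[:,:,::-1])
E
```

```text
[590.9 138.3 105. ] [589.7 147.2 105. ]
[515.9  71.4 105. ] [516.  81. 105.]
[ 510.6 -119.8  105. ] [ 511.7 -109.2  105. ]
coup [514.    4.4 142. ]
gauge [531.4 -59.6 116. ]
edge [-7.34226428e-03  6.64797843e+02] yaw deg 0.4206731961297652 resid [-0.2 -0.8  1.   0.4 -0.2 -0.9  1.   0.3 -0.3 -1.   0.9  0.2 -0.4]
```

View pics/crop.png

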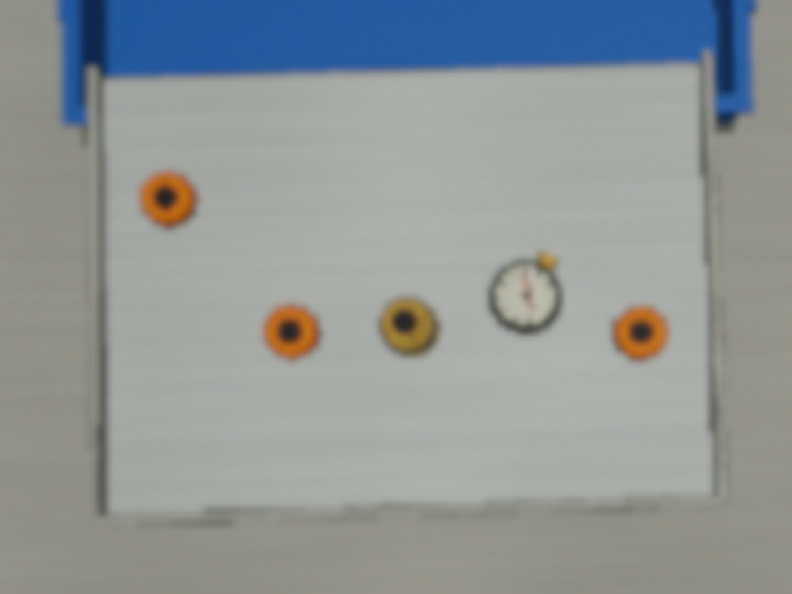

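The crop confirms three orange caps, the coupling (brass) third from the left, and the gauge fourth. The lanes run along tray x, and the edge is at x≈665 with yaw ≈0.4°. I'll go over the right cap first and check it with the wrist camera.

Emit:
arm_command(
  targets=[
    [384,-330,0,23.3,0.23],
    [384,-330,0,23.3,0.23],
    [384,-330,0,23.3,0.23],
    [384,-330,0,23.3,0.23],
    [384,-330,0,23.3,0.23],
  ],
)

```text
t: 0.6
eef_pos: [359.8, -344.9, 214.5]
tcp_rot: [-3.141, 0.0, 0.006]
ft_force: [0.8, -0.1, 0.0]
opening: 0.635
grip_force: 0.0
```

```bash
python3 - <<'E'
from h import *
import pickle
d=pickle.load(open('c0.pkl','rb'))
for n,pts in(('top',[(178,194.8),(206,225),(285.1,225.4)]),('side',[(267,299.8),(307.8,272.5),(312.1,203.1)])):
    c=d[n]; g=c['frame'].max(2)
    for u,v in pts:
        y0,x0=int(v)-6,int(u)-6; w=np.clip(80.-g[y0:y0+13,x0:x0+13],0,None); yy,xx=np.mgrid[y0:y0+13,x0:x0+13]
        r=(xx-u)**2+(yy-v)**2<36; w=w*r; q=((w*xx).sum()/w.sum(),(w*yy).sum()/w.sum()); print(n,np.round(q,1),hit(c,q,108).round(1))
s=env.state();print(s['eef_pos'],s['tcp_rot'],s['t'])
E
```

```text
top [177.  194.5] [591.3 140.1 108. ]
top [205.2 224.9] [516.   72.9 108. ]
top [285.2 225. ] [ 511.4 -119.8  108. ]
side [266.5 296.8] [591.  142.7 108. ]
side [307.9 269. ] [515.9  74.9 108. ]
side [312.5 199.2] [ 511.1 -118.6  108. ]
[ 359.75602379 -344.92572545  214.47777017] [-3.14138018e+00  1.41253992e-04  6.44378585e-03] 0.6
```

Emit:
arm_command(
  targets=[
    [106,-226,0,0,0.23],
    [106,-226,0,0,0.23],
    [106,-226,0,0,0.23],
    [106,-226,0,0,0.23],
    [106,-226,0,0,0.23],
  ],
)

```text
t: 1.1
eef_pos: [464.2, -118.1, 214.6]
tcp_rot: [3.142, 0.0, 0.007]
ft_force: [0.7, 0.1, 0.7]
opening: 0.245
grip_force: 0.0
```

```bash
python3 - <<'E'
from h import *
from scipy.spatial.transform import Rotation as R
s=env.state(); c=env.read_camera('wrist'); save(c,'w1.png')
T=np.eye(4);T[:3,:3]=R.from_euler('xyz',s['tcp_rot']).as_matrix();T[:3,3]=s['eef_pos']
c['world_from_camera']=T@c['hand_eye']
print(s['eef_pos'].round(1),s['tcp_rot'],s['t'],s['opening'])
for b,st in blobs(c,(5,150,100),(16,255,255),60): print(b,st,hit(c,b,106).round(1))
E
```

```text
[ 464.2 -118.1  214.6] [3.14155063e+00 3.40503116e-05 6.99523509e-03] 1.1 0.24529514948012857
[66.8, 145.6] [51, 131, 30, 31, 535] [518.7  72.9 106. ]
[282.8, 151.8] [269, 137, 28, 31, 406] [ 513.3 -115.4  106. ]
```

View pics/w1.png

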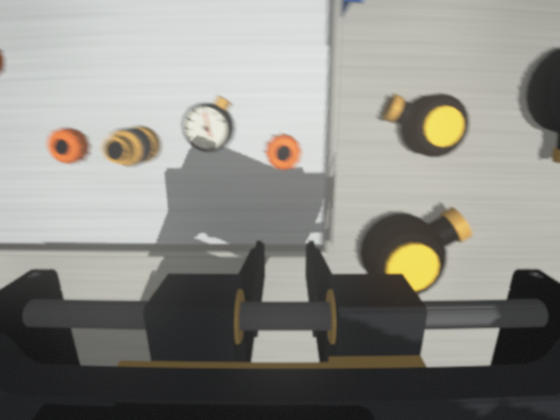

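The wrist view shows the right cap at (283,152), centred between the fingertips, with the gauge clear at (207,128). I'll lower behind it.

Emit:
arm_command(
  targets=[
    [0,0,40,0,0.23],
    [0,0,80,0,0.23],
    [0,0,108,0,0.23],
    [0,0,117,0,0.23],
    [0,0,117,0,0.23],
  ],
)

```text
t: 1.65
eef_pos: [463.5, -120.1, 96.9]
tcp_rot: [-3.141, 0.002, 0.007]
ft_force: [-0.1, -0.1, -0.0]
opening: 0.232
grip_force: 0.0
```

Emit:
arm_command(
  targets=[
    [20,0,0,0,0.23],
    [40,0,0,0,0.23],
    [60,0,0,0,0.23],
    [80,0,0,0,0.23],
    [100,0,0,0,0.23],
  ],
)

```text
t: 2.15
eef_pos: [565.2, -119.7, 99.7]
tcp_rot: [3.141, -0.002, 0.007]
ft_force: [-0.4, 0.1, 0.2]
opening: 0.227
grip_force: 0.1
```

Emit:
arm_command(
  targets=[
    [20,0,0,0,0.23],
    [40,0,0,0,0.23],
    [60,0,0,0,0.23],
    [80,0,0,0,0.23],
    [95,0,0,0,0.23],
  ],
)

```text
t: 2.65
eef_pos: [660.4, -119.0, 99.9]
tcp_rot: [3.141, -0.003, 0.007]
ft_force: [0.1, 0.6, 0.4]
opening: 0.233
grip_force: 0.0
```

```bash
python3 - <<'E'
from h import *
s=env.state(); print(s['eef_pos'].round(1),s['ft_force'])
c=env.read_camera('side'); save(c,'s1.png'); print(blobs(c,(5,150,100),(16,255,255)))
E
```

```text
[ 660.4 -119.    99.9] [0.08367088 0.58204734 0.38111613]
[([239.5, 207.8], [235, 202, 10, 12, 94]), ([307.6, 272.9], [300, 265, 16, 16, 171]), ([266.6, 300.4], [259, 292, 16, 17, 194])]
```

View pics/s1.png

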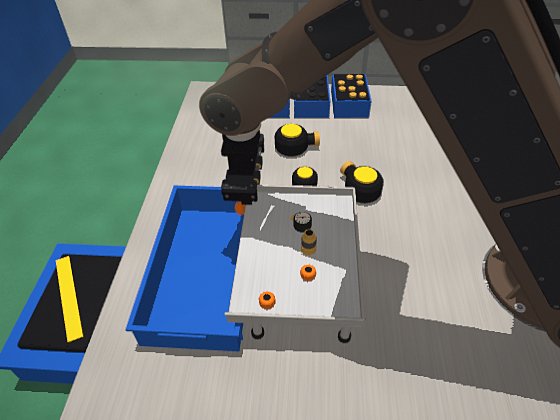

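The cap shows at (240,208), right at the edge, and may still be tipping. I'll push a little further and look again.

Emit:
arm_command(
  targets=[
    [10,0,0,0,0.23],
    [20,0,0,0,0.23],
    [20,0,0,0,0.23],
    [20,0,0,0,0.23],
  ],
)

```text
t: 3.1
eef_pos: [678.6, -118.6, 97.8]
tcp_rot: [3.142, 0.0, 0.007]
ft_force: [-0.1, -0.1, -0.6]
opening: 0.229
grip_force: 0.0
```

Emit:
arm_command(
  targets=[
    [0,0,-40,0,0.23],
    [0,0,-80,0,0.23],
    [0,0,-110,0,0.23],
    [-50,-20,-110,0,0.23],
    [-100,-60,-110,0,0.23],
  ],
)

```text
t: 3.6
eef_pos: [590.9, -70.6, 208.1]
tcp_rot: [3.141, -0.001, 0.005]
ft_force: [0.3, 0.6, 0.4]
opening: 0.229
grip_force: 0.0
```

```bash
python3 - <<'E'
from h import *
s=env.state(); print(s['eef_pos'].round(1),s['ft_force'])
c=env.read_camera('side'); save(c,'s2.png')
for b,st in blobs(c,(5,150,60),(16,255,255)): print(b,st,hit(c,b,15).round(1),hit(c,b,105).round(1))
E
```

```text
[590.9 -70.6 208.1] [0.32395906 0.63042242 0.4457434 ]
[238.9, 224.3] [235, 219, 8, 12, 69] [ 685.1 -117.2   15. ] [666.7 -37.2 105. ]
[307.7, 272.7] [300, 264, 16, 17, 175] [515.5  16.3  15. ] [516.2  81.5 105. ]
[266.6, 300.4] [259, 292, 16, 17, 194] [599.1  91.8  15. ] [590.3 148.5 105. ]
```

View pics/s2.png

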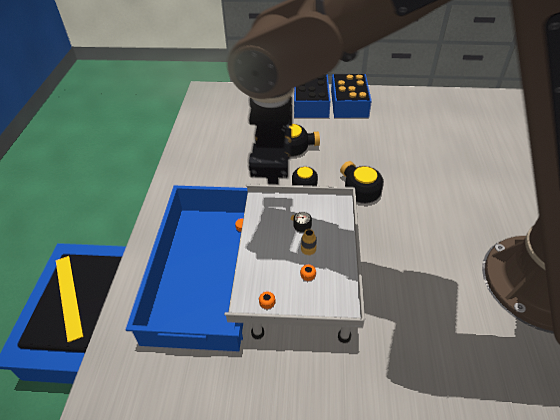

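The first cap is in the bin at (239,224), which is x 685, y −117. Next is the cap at (516,74).

Emit:
arm_command(
  targets=[
    [-112,-133,0,0,0.23],
    [-112,-133,0,0,0.23],
    [-112,-133,0,0,0.23],
    [-112,-133,0,0,0.23],
    [-112,-133,0,0,0.23],
  ],
)

```text
t: 4.15
eef_pos: [477.2, 64.0, 208.1]
tcp_rot: [-3.142, 0.0, 0.01]
ft_force: [0.5, -1.1, -0.8]
opening: 0.228
grip_force: 0.0
```

Emit:
arm_command(
  targets=[
    [0,0,0,0,0.23],
    [0,0,0,0,0.23],
  ],
)

```text
t: 4.35
eef_pos: [480.1, 61.6, 207.6]
tcp_rot: [3.141, -0.0, 0.007]
ft_force: [0.1, 0.7, 0.2]
opening: 0.231
grip_force: 0.0
```

Emit:
arm_command(
  targets=[
    [-15,-12,0,0,0.23],
    [-15,-12,40,0,0.23],
    [-15,-12,80,0,0.23],
    [-15,-12,110,0,0.23],
    [-15,-12,110,0,0.23],
  ],
)

```text
t: 4.85
eef_pos: [462.4, 73.9, 94.8]
tcp_rot: [3.141, 0.006, 0.006]
ft_force: [0.3, -1.3, 0.3]
opening: 0.229
grip_force: 0.0
```

Emit:
arm_command(
  targets=[
    [20,0,0,0,0.23],
    [40,0,0,0,0.23],
    [60,0,0,0,0.23],
    [80,0,0,0,0.23],
    [100,0,0,0,0.23],
  ],
)

```text
t: 5.35
eef_pos: [565.5, 74.7, 99.5]
tcp_rot: [3.142, -0.001, 0.007]
ft_force: [0.1, -0.4, -0.1]
opening: 0.231
grip_force: 0.0
```

Emit:
arm_command(
  targets=[
    [20,0,0,0,0.23],
    [40,0,0,0,0.23],
    [60,0,0,0,0.23],
    [80,0,0,0,0.23],
    [100,0,0,0,0.23],
  ],
)

```text
t: 5.85
eef_pos: [665.4, 75.4, 99.7]
tcp_rot: [3.142, -0.001, 0.007]
ft_force: [-0.5, 1.1, -0.4]
opening: 0.226
grip_force: 0.0
```

Emit:
arm_command(
  targets=[
    [10,0,0,0,0.23],
    [10,0,0,0,0.23],
    [10,0,-40,0,0.23],
    [10,0,-80,0,0.23],
    [10,0,-110,0,0.23],
  ],
)

```text
t: 6.35
eef_pos: [673.7, 75.6, 210.6]
tcp_rot: [3.142, -0.001, 0.007]
ft_force: [1.0, -0.1, -0.3]
opening: 0.228
grip_force: 0.0
```

```bash
python3 - <<'E'
from h import *
s=env.state(); print(s['eef_pos'].round(1),s['ft_force'])
c=env.read_camera('side'); save(c,'s3.png')
for b,st in blobs(c,(5,150,60),(16,255,255)): print(b,st,hit(c,b,15).round(1),hit(c,b,105).round(1))
E
```

```text
[673.7  75.6 210.6] [ 1.02787757 -0.09416429 -0.33770546]
[238.9, 224.4] [235, 219, 8, 12, 68] [ 685.  -116.9   15. ] [666.7 -36.9 105. ]
[222.7, 292.3] [216, 285, 15, 15, 171] [693.8  77.2  15. ] [674.5 135.6 105. ]
[266.6, 300.3] [259, 292, 16, 17, 194] [599.1  91.6  15. ] [590.4 148.3 105. ]
```

View pics/s3.png

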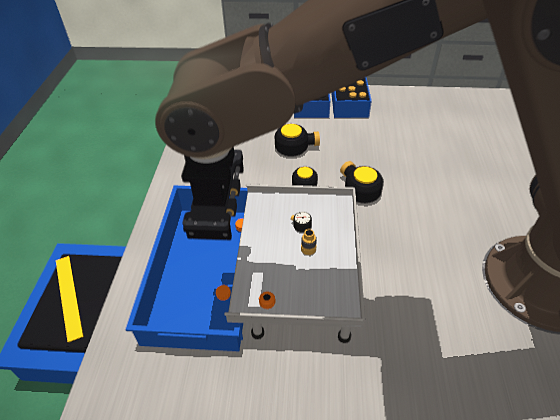

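The second cap is in the bin at (223,292), and the gauge and coupling haven't moved. Now the third cap at (591,141).

Emit:
arm_command(
  targets=[
    [-134,-66,0,0,0.23],
    [-134,-66,0,0,0.23],
    [-134,-66,0,0,0.23],
    [-134,-66,0,0,0.23],
    [-134,-66,0,0,0.23],
  ],
)

```text
t: 6.9
eef_pos: [538.9, 141.1, 208.6]
tcp_rot: [3.142, -0.001, 0.008]
ft_force: [0.4, -0.2, 0.0]
opening: 0.232
grip_force: 0.0
```

Emit:
arm_command(
  targets=[
    [0,0,40,0,0.23],
    [0,0,80,0,0.23],
    [0,0,105,0,0.23],
    [0,0,112,0,0.23],
    [0,0,112,0,0.23],
  ],
)

```text
t: 7.4
eef_pos: [540.3, 140.2, 95.0]
tcp_rot: [3.141, 0.001, 0.006]
ft_force: [0.2, -0.2, -0.2]
opening: 0.231
grip_force: 0.0
```

Emit:
arm_command(
  targets=[
    [20,0,0,0,0.23],
    [40,0,0,0,0.23],
    [60,0,0,0,0.23],
    [80,0,0,0,0.23],
    [100,0,0,0,0.23],
  ],
)

```text
t: 7.9
eef_pos: [641.7, 141.2, 97.8]
tcp_rot: [-3.141, -0.003, 0.007]
ft_force: [-0.3, 0.4, -0.9]
opening: 0.231
grip_force: 0.2
```

Emit:
arm_command(
  targets=[
    [20,0,0,0,0.23],
    [35,0,0,0,0.23],
    [35,0,0,0,0.23],
    [35,0,0,0,0.23],
    [35,0,-40,0,0.23],
  ],
)

```text
t: 8.4
eef_pos: [672.2, 141.2, 132.0]
tcp_rot: [3.141, 0.008, 0.007]
ft_force: [0.0, -0.1, -0.3]
opening: 0.229
grip_force: 0.0
```

Emit:
arm_command(
  targets=[
    [0,0,-40,0,0.23],
    [0,0,-80,0,0.23],
    [-50,0,-100,0,0.23],
    [-100,0,-100,0,0.23],
    [-140,0,-100,0,0.23],
  ],
)

```text
t: 8.9
eef_pos: [532.1, 140.5, 236.8]
tcp_rot: [-3.141, -0.001, 0.007]
ft_force: [0.9, -0.1, 0.8]
opening: 0.234
grip_force: 0.0
```

Emit:
arm_command(
  targets=[
    [0,0,0,0,0.23],
    [0,0,0,0,0.23],
    [0,0,0,0,0.23],
  ],
)

```text
t: 9.2
eef_pos: [535.7, 140.6, 236.1]
tcp_rot: [-3.142, -0.001, 0.007]
ft_force: [0.2, -0.1, 0.9]
opening: 0.228
grip_force: 0.0
```

```bash
python3 - <<'E'
from h import *
s=env.state(); print(s['eef_pos'].round(1),s['ft_force'])
c=env.read_camera('side'); save(c,'s4.png')
for b,st in blobs(c,(5,150,60),(16,255,255)): print(b,st,hit(c,b,15).round(1),hit(c,b,105).round(1))
E
```

```text
[535.7 140.6 236.1] [ 0.15804578 -0.06224615  0.91107639]
[238.9, 224.4] [235, 219, 8, 12, 68] [ 685.  -116.9   15. ] [666.7 -36.9 105. ]
[222.7, 292.2] [216, 285, 14, 15, 171] [693.8  77.   15. ] [674.5 135.4 105. ]
[214.3, 320.8] [207, 313, 16, 16, 198] [700.1 145.7  15. ] [680.1 196.4 105. ]
```

View pics/s4.png

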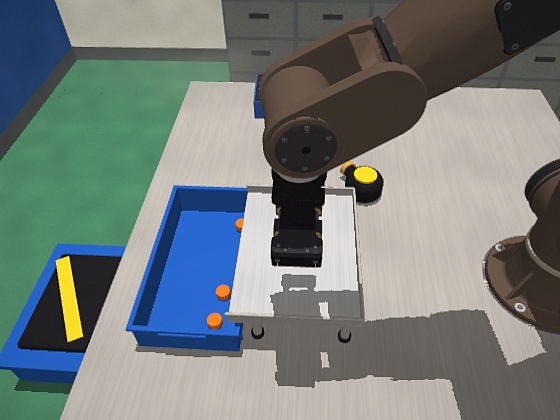

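All three caps lie in the bin at (239,224), (223,292) and (214,321), and the arm is clear above the tray.

```bash
python3 -c "
from cell import env
print(env.job_done())"
```

```text
the job is handed in; nothing more can be done
None
```

All three caps were pushed over the open edge and the last picture shows them at rest in the blue bin; nothing else was touched as far as I could see (gauge and coupling last seen in place before the third push), and the job was handed in at about 9 s, with no verdict returned.

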